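Lay the bottle brush and feeding spatula flat in the bedside tray

ROBOT

A 7-joint arm with a two-finger parallel gripper is mounted at the origin on the work surface. World frame = base frame: x ahead of the robot, y to its left, z up, the work surface at z = 0. Lengths are in m, angles in rad, forces in N, time in s.
With the tool pointing down it reaches from about 0.35 to 0.9 m from the base axis. Payload 7.2 kg.
Tool frame: the origin (TCP) lies on the centre line of the jaws, within the pads' length; the fingertips stand 11 mm ahead of it and the grasp point (between the pads) lies 8 mm behind it (robot.tip_extent is the distance from the TCP to the fingertips, in m); z points along the fingers, x is the direction in which the jaws open and shut, and the axes are right-handed (so a half turn about z gives the same grasp; the last joint's range is limited). The gripper opens to 88 mm and grips with 3 to 60 N. Pads are 20 mm wide; open, the fingers measure 115 mm over their backs; the gripper's body (75 mm by 178 mm) begins 61 mm behind the grasp point.
Start: joints at [-1.404, 0.411, -0.013, 1.596, 0.006, 1.134, -0.082], TCP at [0.145, 0.608, 0.234] pointing down, gripper open.
Joint ranges: [-2.95, 2.95], [-0.29, 1.99], [-1.47, 1.44], [0.14, 2.54], [-1.03, 4.17], [0.13, 1.85], [-2.86, 2.86]. Speed limits (rad/s): [2.39, 2.39, 3.01, 3.01, 3.14, 3.14, 3.14].

INTERFACE

Orientations are given as a unit quaternion [x, y, z, w].
In Python, from station import readout, cams, workorder, robot gives the robot as it stands.
- The arm moves only by the tool servo_tool, never from a script. Its argument "commands" is a list of rows, each an object with "slide": the shift along the tool's x, y, z in units of 25 mm (1.0 is 25 mm), a list of three; "roll": the turn about the tool's z in units of 5 degrees (1.0 is 5 degrees). A call has exactly 8 rows; each row is the pose to reach, as a shift and turn from the pose measured when the call began, along the tool's axes at that moment; what a row does not reach only later rows make up. A row lasts 1/12 s, in which the tool goes at most 41.7 mm and 7.16 degrees, less where a joint would pass 70% of its speed; a pose out of reach is approached as far as the arm can. A call with a gripper value outside its range is refused whole. "claw" is the opening, from -1 (shut) to 1 (fully open), so that 0 is half open, set as the call begins (left out, the last holds). The fingers move at their own pace and stop on an object; "newtons" is the grip in N (left out, the last holds). Time passes only in rows, so rows that repeat a pose let the fingers close, or fill a call up. It gives the time, the measured TCP pose, the force and the opening at its end, in the units of the state.
- readout.get_state(): the state, without advancing time (a new reading comes with each control period).
- cams.get_image(name): name is "side" or "top"; returns a dict with "img" (420x560x3 uint8, blue, green, red), "range_z" (420x560 float32, m along the optical axis (not along the pixel's ray), 0 where there is no reading), "intrinsics" (3x3 intrinsics, pixels), "R" (3x3) and "t" (3): a world point X has camera coordinates R X + t. Camera axes: x right, y down, z forward; pixel columns grow to the right and rows downward; lengths in m; the calibration is good to about 2 mm. A picture is of the moment at which its call begins.
- workorder.job_done(): hands the job in, once; it reports no verdict.
The state is a dict: "t": time; "qpos": joint angles; "dq": joint speeds; "joint_torque": joint torques, N m; "eef_pos": TCP position; "eef_rot": TCP orientation; "ft_force": force on the tool from outside, world axes, zero at the start; "wrist_torque": the same for the moment, N m; "width": opening from 0.0 (shut) to 1.0 (fully open).
Only numpy, scipy, OpenCV 4.12 (cv2) and the standard library are available. Lean on these libraries where they do the work, as an engineer would, in place of code of your own. Each camera call takes 0.05 s, during which the arm holds its last target. There are 200 camera calls.

TASK

Put the clean feeding tools away: lay the bottle brush from the sloping drip rest flat in the long compartment of the white tray, bristle head in the wide bay, and lay the feeding spatula flat in the shorter compartment beside it, blade in the wide bay, each right down in its place. Set them down gently rather than dropping or throwing them, and leave the bottle, the owl lamp and the toy train where they stand.

Things in the scene. Friction and masses are not known exactly. Their poses are not given: they have to be found in the camera images.
- brush: Plastic bottle brush, 270 mm, 70 g, on the drip rest, head end up, axis 26 degrees above level. Origin on its axis at mid-length, near its centre of mass; +x to the bristle head, +z up when laid flat. White handle 14 mm wide (y), 12 mm high (z), x -135 to 35 mm, centred on the axis; thin neck; grey round rigid head, diameter 38 mm, x 45 to 135 mm. Grip the handle at x -25 to 20 mm.
- brush_head (a point): Centre of the bristle head, on the brush's axis, at x = 90 mm of the brush.
- brush_tail (a point): Point on the brush's axis in the handle, 5 mm from its end, at x = -130 mm of the brush.
- spatula: Grey plastic feeding spatula, 180 mm, 40 g, lying flat on the nightstand. Origin at mid-length in the plane of its underside, near its centre of mass; +x to the blade, +z up. Handle 14 mm wide, 12 mm high, x -90 to 25 mm; flat blade 36 mm wide, 5 mm thick, x 25 to 90 mm; undersides level. Grip the handle at x -25 to 10 mm.
- spatula_blade (a point): Centre of the spatula's blade, at x = 57.5 mm, 2.5 mm above its underside.
- spatula_end (a point): Point in the spatula's handle 5 mm from its end, at x = -85 mm, 6 mm above its underside.
- tray: White plastic tray, fixed, 292 mm long (x), 180 mm wide (y), walls 30 mm high, floor and walls 4 mm thick. Origin: centre of its underside. A wall along y = 0 parts it: long compartment (for the brush) in the +y half, x -142 to 142 mm; short one (for the spatula) in the -y half, x -142 to 52 mm; the small cell left over stays empty. Blocks 28 mm high shape the bays and slots.
- rack: Aluminium drip rest, fixed: a plank 56 mm wide sloping up along its +x at 26 degrees, top end 130 mm high, 260 mm long in plan. Origin on the nightstand; the brush's middle is 85 mm above it. A foot stop, cheeks 30 mm wide over all by the handle's end (brush x -136 to -76 mm) and low cheeks by the head hold the brush; from x = -76 to 35 mm the handle is free, 13 mm above the plank.
- long_place (a point): Where the brush's origin rests in the tray: on the long compartment's centre line, at (0, 44, 23) mm of the tray; brush +x goes along tray +x. Head bay 48 mm wide, tray x 45 to 142 mm; handle slot 24 mm wide, x -142 to -70 mm, its floor raised to 16.5 mm above the nightstand; between them 84 mm wide, free for fingers down to the tray floor.
- short_place (a point): Where the spatula's origin rests in the tray: on the short compartment's centre line, at (-45, -44, 4) mm of the tray; spatula +x goes along tray -x. Blade bay 46 mm wide, tray x -142 to -80 mm; handle slot 24 mm wide, x 0 to 52 mm; between them 84 mm wide, free for fingers down to the tray floor.
- bottle: Closed glass bottle, 60 mm in diameter, 160 mm high, loose. Origin: centre of its underside. Leave alone.
- lamp: Ceramic owl night lamp, about 105 mm across and 170 mm high, loose. Origin: centre of its underside. Leave alone.
- train: Wooden toy train, 175 mm long (x), 50 mm wide, 66 mm high, loose. Origin: centre of its underside. Leave alone.
Mind the look-alikes: they are no part of the job. What is meant by the spatula is not yellow, and is the smaller of those in its own colour.

How it is judged:
At the end, for the whole second after the job is handed in: The brush lies in the long compartment, head in the head bay, and the spatula in the short one, blade in the blade bay: both ends of each within 12 mm lengthwise, 9 mm sideways and 4 mm in height of the resting place given for the tray, and at rest (below 0.02 m/s) (x of brush_head in the frame of tray between 0.078 and 0.102 m and y of brush_head in the frame of tray between 0.035 and 0.053 m and z of brush_head in the frame of tray between 0.019 and 0.027 m and x of brush_tail in the frame of tray between -0.142 and -0.118 m and y of brush_tail in the frame of tray between 0.035 and 0.053 m and z of brush_tail in the frame of tray between 0.019 and 0.027 m and x of spatula_blade in the frame of tray between -0.1145 and -0.0905 m and y of spatula_blade in the frame of tray between -0.053 and -0.035 m and z of spatula_blade in the frame of tray between 0.0025 and 0.0105 m and x of spatula_end in the frame of tray between 0.028 and 0.052 m and y of spatula_end in the frame of tray between -0.053 and -0.035 m and z of spatula_end in the frame of tray between 0.006 and 0.014 m and linear speed of each of brush, spatula below 0.02 m/s); the robot touches nothing.
It fails at once if brush dropped or thrown (over 0.6 m/s while the fingers do not touch it) (contact force between the fingers and brush below 0.05 N and linear speed of brush above 0.6 m/s).
It fails at once if spatula dropped or thrown (over 0.6 m/s while the fingers do not touch it) (contact force between the fingers and spatula below 0.05 N and linear speed of spatula above 0.6 m/s).
It fails at once if bottle, lamp or train moved by more than 30 mm (distance of any of bottle, lamp, train from where it was at the start of the episode above 0.03 m).
It also fails if it takes over 70 s, if anything falls off the work surface, if the arm or the gripper's body presses on something with over 40 N, if the wrist force passes 120 N, or if a joint passes its speed limit or range.

## Working session

There is one attempt and no reset: what is moved stays moved. The work goes in short steps, Python scripts to look and compute and a tool call to move; the robot and the scene stay as the last step left them, time stands still between calls to the robot, and variables do not carry over. Pictures are saved under pics/ and viewed, about 8 in all and at most 12, crops included, and the job is handed in when it is done.

Besides the shell and the picture viewer there is one more tool, called after "Emit:" as a command line: name --argument value ..., lists and objects as JSON in quotes. servo_tool: Moves the arm, as the interface text tells. Its arguments: {"type":"object","properties":{"commands":{"type":"array","items":{"type":"object","properties":{"slide":{"type":"array","items":{"type":"number"}},"roll":{"type":"number"}}}},"claw":{"type":"number"},"newtons":{"type":"number"}},"required":["commands"]}

```bash
mkdir -p pics; cat > h.py <<'E'
import sys; sys.path.insert(0,'.')
import numpy as np, cv2
from station import readout, cams, workorder, robot
def grab(n):
    d=cams.get_image(n); np.savez('/tmp/'+n+'.npz',**d); return d
def load(n): return dict(np.load('/tmp/'+n+'.npz'))
def pts(d):
    z=d['range_z']; K=d['intrinsics']; v,u=np.mgrid[:z.shape[0],:z.shape[1]]
    c=np.stack([(u-K[0,2])/K[0,0]*z,(v-K[1,2])/K[1,1]*z,z],-1)
    P=(c-d['t'])@d['R']; P[z==0]=np.nan; return P
E
python3 - <<'E'
from h import *
for n in('side','top'):
    d=grab(n); cv2.imwrite(f'pics/{n}0.png',d['img']); print(n,-d['R'].T@d['t'],d['R'][2])
s=readout.get_state(); print(s)
E
```

```text
side [ 0.10498112 -0.64944293  0.70221472] [ 0.44356052  0.6515168  -0.615451  ]
top [ 0.35102759 -0.00703969  1.07805003] [ 0.19630328 -0.00337146 -0.98053743]
{'t': 0.1, 'qpos': array([-1.404222  ,  0.41180788, -0.01273929,  1.59688649,  0.00561249,
        1.13426837, -0.08220258]), 'dq': array([-0.0013639 , -0.00187895,  0.00055941, -0.00146959, -0.00022834,
        0.00039603, -0.00152353]), 'joint_torque': array([ 3.38991667e-03, -5.89101791e+01,  6.44097347e-01, -2.91710955e+01,
       -5.38276252e-02,  1.44219585e-02,  7.11099506e-05]), 'eef_pos': array([0.14531945, 0.60746787, 0.23293074]), 'eef_rot': array([ 7.85039114e-01,  6.19445836e-01, -4.93464536e-04,  4.48998210e-04]), 'ft_force': array([-0.45843012, -0.04937352, -0.70935878]), 'wrist_torque': array([0.0260714 , 0.00900007, 0.00113635]), 'width': 1.0018136833640998}
```

View pics/top0.png

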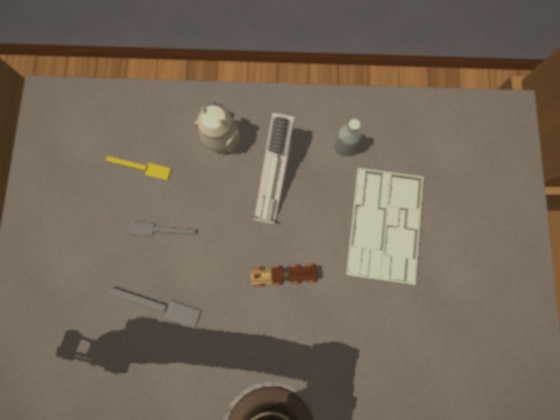

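View pics/side0.png

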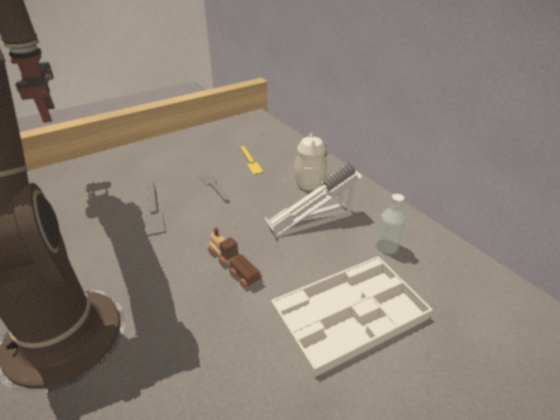

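The top view shows the small grey spatula at (160,229), blade left. The brush is on the rest at (273,170), head up. The tray is at (385,225), with the long compartment in its left half and the head bay at the top. The train is at (283,274), the lamp at (217,128) and the bottle at (348,137).

```bash
python3 - <<'E'
from h import *
d=load('top'); P=pts(d); img=d['img']; v,u=np.mgrid[:420,:560]
def reg(x0,x1,y0,y1): return (u>=x0)&(u<=x1)&(v>=y0)&(v<=y1)
z=P[...,2]
print('table z',np.nanmedian(z[reg(60,120,200,270)]))
m=reg(335,435,160,295)&(z>.022)&(z<.036)
r=cv2.minAreaRect(P[m][:,:2].astype(np.float32)); print('tray',r,m.sum()); print(cv2.boxPoints(r))
# spatula vs surroundings
R=reg(115,210,210,250); g=cv2.cvtColor(img,cv2.COLOR_BGR2GRAY); print('grey bg',np.median(g[R]))
m=R&(z>.003)&(z<.03); print(m.sum()); p=P[m]; print(np.nanmedian(z[R]))
def axis(p):
    c=p.mean(0); w=np.linalg.svd(p-c,full_matrices=False)[2][0]; t=(p-c)@w; return c,w,t.min(),t.max()
c,w,a,b=axis(p[:,:2]); print('spat',c,w,a,b,c+w*a,c+w*b, r)
print(cv2.minAreaRect(p[:,:2].astype(np.float32)))
# brush head: dark in region
R=reg(262,294,110,160); m=R&(g<90)&(z>.06); p=P[m]; print('head',m.sum(),axis(p))
big=cv2.resize(img[100:290,100:440],None,fx=2.3,fy=2.3,interpolation=cv2.INTER_CUBIC)
cv2.imwrite('pics/crop.png',big)
np.set_printoptions(precision=4,suppress=True)
for row in range(114,226,6):
    q=[(i,g[row,i],P[row,i].round(3).tolist()) for i in range(255,296,3)]
    print(row,[(a,b,c[2]) for a,b,c in q])
E
```

```text
table z 0.0006141336122296218
tray ((0.5304127335548401, -0.2897235155105591), (0.1819523572921753, 0.29304996132850647), 83.4961166381836) 2875
[[ 0.37452585 -0.36351722]
 [ 0.66568977 -0.39671117]
 [ 0.6862996  -0.2159298 ]
 [ 0.3951357  -0.18273586]]
grey bg 119.0
859
0.0009101157044312887
spat [0.50320023 0.31956948] [-0.04991248 -0.9987536 ] -0.12507763975973882 0.144350813666697 [0.50944317 0.44449122] [0.49599533 0.17539859] ((0.5304127335548401, -0.2897235155105591), (0.1819523572921753, 0.29304996132850647), 83.4961166381836)
((0.5016685724258423, 0.3094722330570221), (0.10972060263156891, 0.26271095871925354), 1.6181880235671997)
head 187 (array([ 0.73101519, -0.00836879,  0.13312921]), array([-0.86812072,  0.10392185, -0.4853521 ]), np.float64(-0.040440400746675695), np.float64(0.046313257856289425))
114 [(255, np.uint8(118), 0.004), (258, np.uint8(118), 0.005), (261, np.uint8(120), 0.002), (264, np.uint8(117), 0.001), (267, np.uint8(117), 0.0), (270, np.uint8(121), -0.0), (273, np.uint8(176), 0.127), (276, np.uint8(174), 0.126), (279, np.uint8(166), 0.126), (282, np.uint8
[... 6739 characters left out ...]
37), (267, np.uint8(156), 0.023), (270, np.uint8(144), 0.011), (273, np.uint8(133), 0.013), (276, np.uint8(119), -0.0), (279, np.uint8(118), -0.001), (282, np.uint8(119), -0.003), (285, np.uint8(119), -0.0), (288, np.uint8(121), 0.002), (291, np.uint8(121), 0.002), (294, np.uint8(121), 0.002)]
222 [(255, np.uint8(120), -0.0), (258, np.uint8(122), 0.001), (261, np.uint8(128), -0.001), (264, np.uint8(138), -0.0), (267, np.uint8(149), 0.0), (270, np.uint8(152), 0.032), (273, np.uint8(137), 0.034), (276, np.uint8(80), -0.001), (279, np.uint8(99), -0.001), (282, np.uint8(118), -0.0), (285, np.uint8(121), 0.0), (288, np.uint8(119), 0.002), (291, np.uint8(120), -0.002), (294, np.uint8(118), 0.003)]
```

View pics/crop.png

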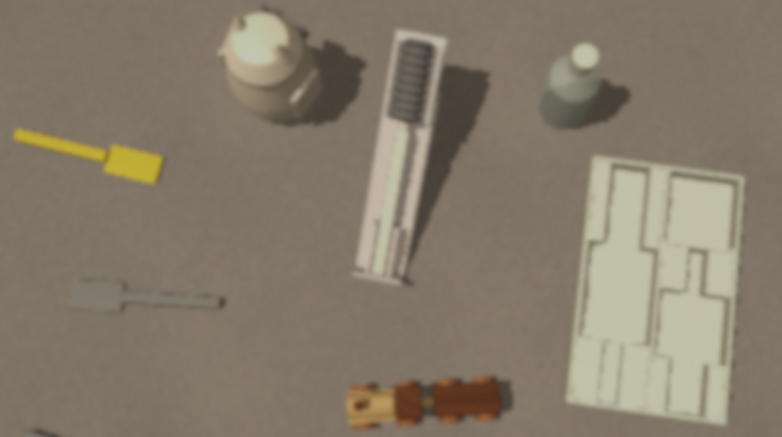

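The crop confirms the layout: blade end of the spatula on the left, handle end at crop (222,302); tray short compartment on the right, blade bay at the bottom. Now I'll get the axes.

```bash
cat >> h.py <<'E'
def ray(d,uv,z):
    uv=np.asarray(uv,float).reshape(-1,2); k=np.linalg.inv(d['intrinsics'])@np.c_[uv,np.ones(len(uv))].T
    r=(d['R'].T@k).T; c=-d['R'].T@d['t']; return c+r*((z-c[2])/r[:,2])[:,None]
E
python3 - <<'E'
from h import *
np.set_printoptions(precision=4,suppress=True)
d=load('top'); P=pts(d); img=d['img']; v,u=np.mgrid[:420,:560]; z=P[...,2]
def reg(x0,x1,y0,y1): return (u>=x0)&(u<=x1)&(v>=y0)&(v<=y1)
lab=cv2.cvtColor(img,cv2.COLOR_BGR2LAB).astype(float); R=reg(118,206,212,246)
bg=np.median(lab[R],0); m=R&((lab[...,2]-bg[2])<-3)
n,l,st,_=cv2.connectedComponentsWithStats(m.astype(np.uint8)); k=1+np.argmax(st[1:,4]); m=l==k
print(bg,st[k])
ys,xs=np.nonzero(m); Q=ray(d,np.c_[xs,ys],.007)[:,:2]
c=Q.mean(0); w=np.linalg.svd(Q-c,full_matrices=False)[2][0]; w*=np.sign(w[1]); t=(Q-c)@w; 
s=(Q-c)@np.array([-w[1],w[0]])
for a in np.arange(t.min(),t.max(),.015):
    b=(t>=a)&(t<a+.015); print(round(a,3),b.sum(),s[b].min(),s[b].max())
h=t<.0; pf=np.polyfit(Q[h][:,1],Q[h][:,0],1); 
print('spat ends',c+w*t.min(),c+w*t.max(),'mid',c+w*(t.min()+t.max())/2,'yaw',np.degrees(np.arctan2(w[1],w[0])),'handle yaw',90-np.degrees(np.arctan(pf[0])))
# brush handle: white brush top above plank; light pixels, plank level fit: plank plane from rim
cen=[]
for r in range(160,196):
    row=np.arange(258,292); zz=z[r,row]; base=np.nanmedian(zz[zz>.03]); 
    b=row[(zz>base+.012)|((zz>.03)&(zz>np.nanmin(zz[zz>.03])+.018))]
    if len(b)>1: cen.append([b.mean(),r,np.nanmedian(z[r,b]),len(b)])
cen=np.array(cen); 
H=np.array([ray(d,[a,b],zz)[0] for a,b,zz,_ in cen]); print(cen[:,3])
print('slope dz/dx',np.polyfit(H[:,0],H[:,2],1),'y(x)',np.polyfit(H[:,0],H[:,1],1), H[[0,-1]])
m=reg(262,294,112,160)&(lab[...,0]<110)&(z>.08); 
print('head px top/bottom',np.nonzero(m)[0].min(),np.nonzero(m)[0].max(), P[m].min(0),P[m].max(0),P[m].mean(0))
# rack rim extents
m=reg(250,298,108,226)&(z>.008); print('rack',cv2.minAreaRect(P[m][:,:2].astype(np.float32)))
m=reg(330,368,112,160)&(z>.03); print('bottle',P[m].mean(0),P[m][:,2].max())
E
```

```text
Traceback (most recent call last):
ValueError: attempt to get argmax of an empty sequence
```

```bash
cat > m.py <<'E'
from h import *
np.set_printoptions(precision=4,suppress=True)
d=load('top'); P=pts(d); img=d['img']; v,u=np.mgrid[:420,:560]; z=P[...,2]
def reg(x0,x1,y0,y1): return (u>=x0)&(u<=x1)&(v>=y0)&(v<=y1)
lab=cv2.cvtColor(img,cv2.COLOR_BGR2LAB).astype(float); R=reg(118,206,212,246)
bg=np.median(lab[R],0); print(bg, lab[229,140],lab[229,145],lab[231,175],lab[240,175])
m=R&(np.abs(lab[...,0]-bg[0])>8)
n,l,st,_=cv2.connectedComponentsWithStats(m.astype(np.uint8)); k=1+np.argmax(st[1:,4]); m=l==k
print(st[k])
ys,xs=np.nonzero(m); Q=ray(d,np.c_[xs,ys],.007)[:,:2]
c=Q.mean(0); w=np.linalg.svd(Q-c,full_matrices=False)[2][0]; w*=np.sign(w[1]); t=(Q-c)@w; 
s=(Q-c)@np.array([-w[1],w[0]])
for a in np.arange(t.min(),t.max(),.015):
    b=(t>=a)&(t<a+.015); print(round(a,3),b.sum(),s[b].min(),s[b].max())
h=t<.0; pf=np.polyfit(Q[h][:,1],Q[h][:,0],1); 
print('spat ends',c+w*t.min(),c+w*t.max(),'mid',c+w*(t.min()+t.max())/2,'yaw',np.degrees(np.arctan2(w[1],w[0])),'handle yaw',90-np.degrees(np.arctan(pf[0])))
cen=[]
for r in range(160,196):
    row=np.arange(258,292); zz=z[r,row]; base=np.nanmin(zz[zz>.03])
    b=row[zz>base+.016]
    if len(b)>1: cen.append([b.mean(),r,np.nanmedian(z[r,b]),len(b)])
cen=np.array(cen); 
H=np.array([ray(d,[a,b],zz)[0] for a,b,zz,_ in cen]); print(cen[:,3])
print('slope dz/dx',np.polyfit(H[:,0],H[:,2],1),'y(x)',np.polyfit(H[:,0],H[:,1],1), H[[0,-1]])
m=reg(262,294,112,160)&(lab[...,0]<110)&(z>.08); 
print('head px top/bottom',np.nonzero(m)[0].min(),np.nonzero(m)[0].max(), P[m].min(0),P[m].max(0),P[m].mean(0))
m=reg(250,298,108,226)&(z>.008); print('rack',cv2.minAreaRect(P[m][:,:2].astype(np.float32)))
m=reg(330,368,112,160)&(z>.03); print('bottle',P[m].mean(0),P[m][:,2].max())
E
python3 m.py
```

```text
[128. 130. 137.] [132. 129. 136.] [132. 129. 135.] [128. 129. 135.] [129. 130. 137.]
[147 231  17   6  40]
-0.022 11 -0.003150484924419868 0.0052545603129814464
-0.007 20 -0.007023612866777003 0.005942223351314555
0.008 9 -0.0005115517052356709 0.004976148925665903
spat ends [0.5002 0.3073] [0.4835 0.3474] mid [0.4918 0.3273] yaw 112.68130937876585 handle yaw 90.47681237920285
[5. 6. 6. 6. 6. 5. 6. 6. 6. 6. 4. 5. 6. 6. 6. 6. 5. 5. 6. 6. 6. 6. 5. 6.
 6. 6. 6. 5. 5. 6. 6. 6. 6. 5. 5. 6.]
slope dz/dx [ 0.4918 -0.2314] y(x) [-0.1696  0.1254] [[0.6759 0.0105 0.1009]
 [0.5934 0.0254 0.0595]]
head px top/bottom 118 153 [ 0.6907 -0.0205  0.0849] [0.7736 0.022  0.1592] [ 0.73   -0.0005  0.1333]
rack ((0.6593582034111023, 0.013918526470661163), (0.05618956312537193, 0.263963907957077), 80.2635269165039)
bottle [ 0.7432 -0.178   0.1059] 0.16460915213977237
```

```bash
python3 - <<'E'
from h import *
np.set_printoptions(precision=4,suppress=True)
d=load('top'); P=pts(d); z=P[...,2]; v,u=np.mgrid[:420,:560]
e=ray(d,[[129.6,228.3],[197,231.3]],.006)[:,:2]; print(e, e.mean(0), np.linalg.norm(e[0]-e[1]), np.degrees(np.arctan2(*(e[0]-e[1])[::-1])))
zm=cv2.medianBlur(np.nan_to_num(z).astype(np.float32),3)
m=(u>118)&(u<206)&(v>215)&(v<246)&(zm>.0065)
n,l,st,_=cv2.connectedComponentsWithStats(m.astype(np.uint8)); k=1+np.argmax(st[1:,4]); print(st[k])
ys,xs=np.nonzero(l==k); Q=ray(d,np.c_[xs,ys],.012)[:,:2]; c,(a,b),_=cv2.minAreaRect(Q.astype(np.float32)); print(c,a,b,_)
w=np.linalg.svd(Q-Q.mean(0))[2][0]; print(Q.mean(0),np.degrees(np.arctan2(w[1],w[0])))
E
```

```text
[[0.5031 0.3964]
 [0.4999 0.2141]] [0.5015 0.3053] 0.18230726030024874 89.01379903939153
[150 223  46  11 234]
(0.5019313097000122, 0.28003400564193726) 0.12322558462619781 0.02033849060535431 84.0436019897461
[0.5023 0.2787] -92.89787751523824
```

```bash
cat >> h.py <<'E'
def go(x,y,z,yaw):
    "yaw of tool x, deg"
    from scipy.spatial.transform import Rotation as Ro
    s=readout.get_state(); M=Ro.from_quat(s['eef_rot']).as_matrix(); y0=np.degrees(np.arctan2(M[1,0],M[0,0]))
    sl=M.T@(np.array([x,y,z])-s['eef_pos'])/.025; dy=(y0-yaw+180)%360-180
    print('t',round(s['t'],2),'pos',s['eef_pos'].round(4),'yaw',round(y0,2),'w',round(s['width'],3),'F',s['ft_force'].round(2),'tilt',M[2].round(3),'q7',round(s['qpos'][6],2))
    print('slide',sl.round(2).tolist(),'roll',round(dy/5,2))
E
python3 -c "
from h import *
go(.5013,.297,.12,-1)"
```

```text
t 0.1 pos [0.1453 0.6075 0.2329] yaw 76.55 w 1.002 F [-0.46 -0.05 -0.71] tilt [-0.001  0.    -1.   ] q7 -0.08
slide [-8.76, 16.74, 4.53] roll 15.51
```

Emit:
servo_tool --commands '[{"slide": [-0.55, 1.05, 0.25], "roll": 1}, {"slide": [-1.1, 2.1, 0.5], "roll": 2}, {"slide": [-1.65, 3.15, 0.75], "roll": 3}, {"slide": [-2.2, 4.2, 1.0], "roll": 4}, {"slide": [-2.75, 5.25, 1.25], "roll": 5}, {"slide": [-3.3, 6.3, 1.5], "roll": 6}, {"slide": [-3.85, 7.35, 1.75], "roll": 7}, {"slide": [-4.4, 8.4, 2.0], "roll": 8}]' --claw 1

```text
t: 0.77
eef_pos: [0.3248, 0.4503, 0.1826]
eef_rot: [0.95, 0.312, -0.0, 0.001]
ft_force: [1.0, 0.1, -0.7]
width: 0.997
```

```bash
python3 -c "
from h import *
go(.5013,.297,.12,-1)"
```

```text
t 0.77 pos [0.3248 0.4503 0.1826] yaw 36.31 w 0.997 F [ 0.95  0.09 -0.73] tilt [-0.001  0.001 -1.   ] q7 -0.33
slide [2.06, 9.12, 2.51] roll 7.46
```

Emit:
servo_tool --commands '[{"slide": [0.3, 1.3, 0.35], "roll": 1.1}, {"slide": [0.6, 2.6, 0.7], "roll": 2.2}, {"slide": [0.9, 3.9, 1.05], "roll": 3.3}, {"slide": [1.2, 5.2, 1.4], "roll": 4.4}, {"slide": [1.5, 6.5, 1.75], "roll": 5.5}, {"slide": [1.8, 7.8, 2.1], "roll": 6.6}, {"slide": [2.05, 9.1, 2.5], "roll": 7.45}, {"slide": [2.05, 9.1, 2.5], "roll": 7.45}]'

```text
t: 1.43
eef_pos: [0.5048, 0.2902, 0.1187]
eef_rot: [1.0, -0.014, 0.0, 0.003]
ft_force: [-0.4, -0.3, 0.9]
width: 0.995
```

```bash
python3 - <<'E'
from h import *
go(.5013,.297,.014,-1)
d=grab('side'); P=pts(d)
cv2.imwrite('pics/s1.png',cv2.resize(d['img'][100:260,110:320],None,fx=3.5,fy=3.5,interpolation=cv2.INTER_CUBIC))
E
```

```text
t 1.43 pos [0.5048 0.2902 0.1187] yaw -1.65 w 0.995 F [-0.37 -0.34  0.92] tilt [ 0.001  0.006 -1.   ] q7 -0.43
slide [-0.15, -0.29, 4.18] roll -0.13
```

View pics/s1.png

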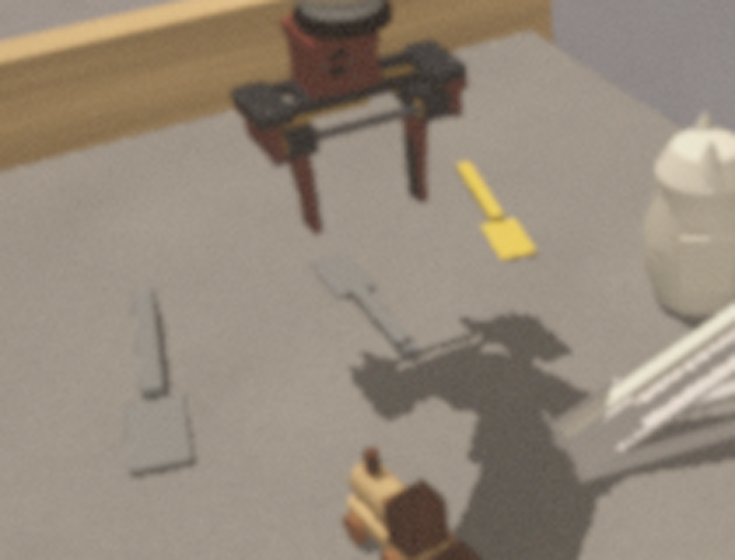

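The side crop shows the gripper open above the spatula: blade at crop (340,272), handle end at (408,350). I'll cross-check by ray casting, then descend.

```bash
python3 - <<'E'
from h import *
d=load('side')
e=ray(d,[[110+333/3.5,100+264/3.5],[110+408/3.5,100+351/3.5]],.006); print(e,e.mean(0))
E
```

```text
[[0.50656186 0.38254502 0.006     ]
 [0.50053755 0.22166901 0.006     ]] [0.50354971 0.30210702 0.006     ]
```

Emit:
servo_tool --commands '[{"slide": [-0.1, -0.3, 0.5], "roll": -0.1}, {"slide": [-0.1, -0.3, 1.1], "roll": -0.1}, {"slide": [-0.1, -0.3, 1.7], "roll": -0.1}, {"slide": [-0.1, -0.3, 2.3], "roll": -0.1}, {"slide": [-0.1, -0.3, 2.8], "roll": -0.1}, {"slide": [-0.1, -0.3, 3.2], "roll": -0.1}, {"slide": [-0.1, -0.3, 3.2], "roll": -0.1}, {"slide": [-0.1, -0.3, 3.2], "roll": -0.1}]'

```text
t: 2.15
eef_pos: [0.4997, 0.3006, 0.0385]
eef_rot: [1.0, -0.007, -0.001, 0.003]
ft_force: [0.1, -0.3, -0.2]
width: 1.005
```

```bash
python3 - <<'E'
from h import *
go(.5013,.297,.014,-1)
E
```

```text
t 2.15 pos [0.4997 0.3006 0.0385] yaw -0.78 w 1.005 F [ 0.09 -0.31 -0.16] tilt [-0.002  0.005 -1.   ] q7 -0.39
slide [0.07, 0.14, 0.98] roll 0.04
```

Emit:
servo_tool --commands '[{"slide": [0.1, 0.1, 0.3], "roll": 0}, {"slide": [0.1, 0.1, 0.6], "roll": 0}, {"slide": [0.1, 0.1, 0.85], "roll": 0}, {"slide": [0.1, 0.1, 0.95], "roll": 0}, {"slide": [0.1, 0.1, 0.95], "roll": 0}, {"slide": [0.1, 0.1, 0.95], "roll": 0}, {"slide": [0.1, 0.1, 0.95], "roll": 0}, {"slide": [0.1, 0.1, 0.95], "roll": 0}]'

```text
t: 2.82
eef_pos: [0.5023, 0.2981, 0.0151]
eef_rot: [1.0, -0.007, -0.001, 0.003]
ft_force: [-0.8, 0.8, 1.0]
width: 1.001
```

Emit:
servo_tool --commands '[{"slide": [0, 0, 0]}, {"slide": [0, 0, 0]}, {"slide": [0, 0, 0]}, {"slide": [0, 0, 0]}, {"slide": [0, 0, 0]}, {"slide": [0, 0, 0]}, {"slide": [0, 0, 0]}, {"slide": [0, 0, 0]}]' --claw -1 --newtons 12

```text
schema error: expected keys slide, roll
```

```bash
python3 - <<'E'
from h import *
go(.5013,.297,.2,-1)
E
```

```text
t 2.82 pos [0.5023 0.2981 0.0151] yaw -0.78 w 1.001 F [-0.78  0.8   0.97] tilt [-0.001  0.005 -1.   ] q7 -0.38
slide [-0.05, 0.08, -7.4] roll 0.04
```

Emit:
servo_tool --commands '[{"slide": [0, 0, 0], "roll": 0}, {"slide": [0, 0, 0], "roll": 0}, {"slide": [0, 0, 0], "roll": 0}, {"slide": [0, 0, 0], "roll": 0}, {"slide": [0, 0, 0], "roll": 0}, {"slide": [0, 0, 0], "roll": 0}, {"slide": [0, 0, 0], "roll": 0}, {"slide": [0, 0, 0], "roll": 0}]' --claw -1 --newtons 12

```text
t: 3.48
eef_pos: [0.5023, 0.2981, 0.0151]
eef_rot: [1.0, -0.007, -0.001, 0.003]
ft_force: [-0.1, 0.6, 2.0]
width: 0.433
```

```bash
python3 - <<'E'
from h import *
go(.5013,.297,.2,-1)
E
```

```text
t 3.48 pos [0.5023 0.2981 0.0151] yaw -0.78 w 0.433 F [-0.07  0.62  2.03] tilt [-0.001  0.005 -1.   ] q7 -0.38
slide [-0.05, 0.08, -7.4] roll 0.04
```

Emit:
servo_tool --commands '[{"slide": [0, 0, 0], "roll": 0}, {"slide": [0, 0, 0], "roll": 0}, {"slide": [0, 0, 0], "roll": 0}, {"slide": [0, 0, 0], "roll": 0}, {"slide": [0, 0, 0], "roll": 0}, {"slide": [0, 0, 0], "roll": 0}, {"slide": [0, 0, 0], "roll": 0}, {"slide": [0, 0, 0], "roll": 0}]'

```text
t: 4.15
eef_pos: [0.5023, 0.2981, 0.0151]
eef_rot: [1.0, -0.007, -0.001, 0.003]
ft_force: [0.6, 0.1, -0.2]
width: 0.158
```

Emit:
servo_tool --commands '[{"slide": [0, 0, -0.2], "roll": 0}, {"slide": [0, 0, -0.8], "roll": 0}, {"slide": [0, 0, -1.8], "roll": 0}, {"slide": [0, 0, -3], "roll": 0}, {"slide": [0, 0, -4.2], "roll": 0}, {"slide": [0, 0, -5.4], "roll": 0}, {"slide": [0, 0, -6.2], "roll": 0}, {"slide": [0, 0, -6.2], "roll": 0}]'

```text
t: 4.82
eef_pos: [0.5047, 0.2999, 0.1751]
eef_rot: [1.0, -0.007, 0.002, 0.0]
ft_force: [0.6, 0.6, -0.1]
width: 0.156
```

```bash
python3 - <<'E'
from h import *
go(.5013,.297,.17,-1)
d=grab('top')
cv2.imwrite('pics/t2.png',cv2.resize(d['img'][130:330,80:330],None,fx=3,fy=3,interpolation=cv2.INTER_CUBIC))
E
```

```text
t 4.82 pos [0.5047 0.2999 0.1751] yaw -0.8 w 0.156 F [ 0.62  0.64 -0.06] tilt [ 0.004  0.    -1.   ] q7 -0.46
slide [-0.14, 0.12, 0.2] roll 0.04
```

View pics/t2.png

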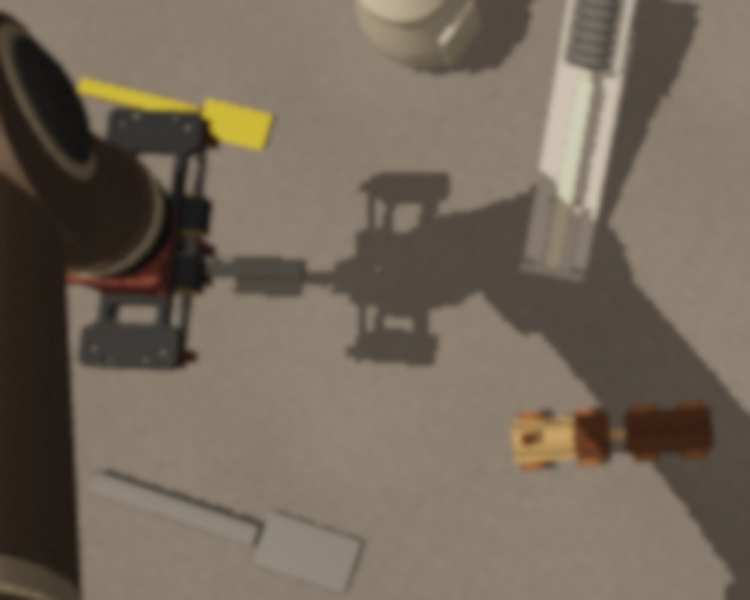

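Spatula is held (opening 14 mm), handle end visible right of the gripper at (220,267). Carrying it to the tray.

Emit:
servo_tool --commands '[{"slide": [0, 0.8, 0], "roll": -0.5}, {"slide": [0, 2.2, -0.2], "roll": -1.4}, {"slide": [0, 3.6, -0.4], "roll": -2.3}, {"slide": [0, 5, -0.6], "roll": -3.2}, {"slide": [0, 6.4, -0.8], "roll": -4.1}, {"slide": [0, 7.8, -0.8], "roll": -5}, {"slide": [0, 9.2, -0.8], "roll": -5.9}, {"slide": [0, 10.6, -0.8], "roll": -6.8}]'

```text
t: 5.53
eef_pos: [0.4989, 0.0329, 0.1922]
eef_rot: [0.958, 0.288, -0.0, 0.001]
ft_force: [1.0, -0.2, -1.1]
width: 0.157
```

```bash
python3 - <<'E'
from h import *
go(.4867,-.329,.15,83.5)
E
```

```text
t 5.53 pos [0.4989 0.0329 0.1922] yaw 33.45 w 0.157 F [ 1.04 -0.2  -1.12] tilt [-0.001  0.002 -1.   ] q7 0.54
slide [-8.39, 11.81, 1.72] roll -10.01
```

Emit:
servo_tool --commands '[{"slide": [-0.8, 1.1, 0], "roll": -1}, {"slide": [-1.6, 2.2, 0], "roll": -2}, {"slide": [-2.4, 3.3, 0], "roll": -3}, {"slide": [-3.2, 4.4, 0], "roll": -4}, {"slide": [-4, 5.5, 0], "roll": -5}, {"slide": [-4.8, 6.6, 0], "roll": -6}, {"slide": [-5.6, 7.7, 0], "roll": -7}, {"slide": [-6.4, 8.8, 0], "roll": -8}]'

```text
t: 6.2
eef_pos: [0.4856, -0.24, 0.1915]
eef_rot: [0.8, 0.6, -0.001, 0.0]
ft_force: [0.1, 0.5, 0.4]
width: 0.159
```

```bash
python3 - <<'E'
from h import *
go(.4867,-.329,.11,83.5)
E
```

```text
t 6.2 pos [ 0.4856 -0.24    0.1915] yaw 73.71 w 0.159 F [0.06 0.54 0.4 ] tilt [-0.002 -0.001 -1.   ] q7 1.8
slide [-3.4, 1.05, 3.26] roll -1.96
```

Emit:
servo_tool --commands '[{"slide": [-0.6, 0.2, 0.5], "roll": -0.4}, {"slide": [-1.2, 0.4, 1], "roll": -0.8}, {"slide": [-1.8, 0.6, 1.5], "roll": -1.2}, {"slide": [-2.4, 0.8, 2], "roll": -1.6}, {"slide": [-3, 0.95, 2.5], "roll": -1.95}, {"slide": [-3.4, 1.05, 3.0], "roll": -1.95}, {"slide": [-3.4, 1.05, 3.25], "roll": -1.95}, {"slide": [-3.4, 1.05, 3.25], "roll": -1.95}]'

```text
t: 6.87
eef_pos: [0.4853, -0.3284, 0.108]
eef_rot: [0.747, 0.665, -0.002, -0.002]
ft_force: [-0.5, 0.4, -0.6]
width: 0.16
```

```bash
python3 - <<'E'
from h import *
go(.4867,-.329,.06,83.5)
d=grab('side'); cv2.imwrite('pics/s3.png',cv2.resize(d['img'][170:390,230:450],None,fx=2.7,fy=2.7,interpolation=cv2.INTER_CUBIC))
E
```

```text
t 6.87 pos [ 0.4853 -0.3284  0.108 ] yaw 83.34 w 0.16 F [-0.45  0.45 -0.55] tilt [-0.    -0.005 -1.   ] q7 2.16
slide [-0.02, 0.07, 1.92] roll -0.03
```

View pics/s3.png

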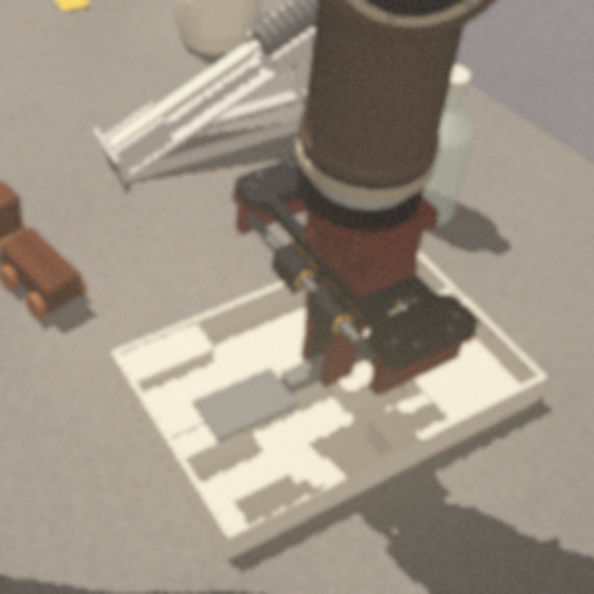

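The blade is visible over the tray: front edge mid ≈ crop (206,419), rear corners (265,370) and (297,406). I'll ray-cast at blade height to find the slip-free offset.

```bash
python3 - <<'E'
from h import *
np.set_printoptions(precision=4,suppress=True)
d=load('side')
c=np.array([[195,398],[218,440],[297,406],[265,370]])/2.7+[230,170]
e=ray(d,c,.097)[:,:2]; a=np.radians(-6.5); B=np.array([[np.cos(a),np.sin(a)],[-np.sin(a),np.cos(a)]])
print(((e-[.5304,-.2897])@B.T)*1000)
g=(np.array([.4853,-.3284])-[.5304,-.2897])@B.T*1000; print('grip',g)
# tray outer corners seen in side picture, top of wall z=.03 ; right, bottom, left
t=np.array([[545,377],[232,541],[112,352]])/2.7+[230,170]
print(((ray(d,t,.03)[:,:2]-[.5304,-.2897])@B.T)*1000)
E
```

```text
[[-135.1725  -23.9193]
 [-138.4528  -60.198 ]
 [ -76.2677  -61.9128]
 [ -79.065   -26.0429]]
grip [-40.4291 -43.5567]
[[ 145.8197  -90.8272]
 [-144.2246  -94.8687]
 [-144.6545   87.4087]]
```

```bash
python3 - <<'E'
from h import *
go(.4883,-.3289,.02,83.5)
E
```

```text
t 6.92 pos [ 0.4862 -0.328   0.1091] yaw 83.42 w 0.153 F [ 0.79 -0.21  0.03] tilt [-0.    -0.004 -1.   ] q7 2.16
slide [-0.03, 0.1, 3.56] roll -0.02
```

Emit:
servo_tool --commands '[{"slide": [-0.02, 0.15, 0.4], "roll": 0}, {"slide": [-0.02, 0.15, 0.8], "roll": 0}, {"slide": [-0.02, 0.15, 1.2], "roll": 0}, {"slide": [-0.02, 0.15, 1.6], "roll": 0}, {"slide": [-0.02, 0.15, 2.0], "roll": 0}, {"slide": [-0.02, 0.15, 2.3], "roll": 0}, {"slide": [-0.02, 0.15, 2.4], "roll": 0}, {"slide": [-0.02, 0.15, 2.4], "roll": 0}]'

```text
t: 7.58
eef_pos: [0.4891, -0.3286, 0.0481]
eef_rot: [0.747, 0.665, -0.002, -0.002]
ft_force: [0.0, 0.7, 0.0]
width: 0.157
```

```bash
python3 - <<'E'
from h import *
go(.4883,-.3289,.02,83.5)
E
```

```text
t 7.58 pos [ 0.4891 -0.3286  0.0481] yaw 83.41 w 0.157 F [0.01 0.71 0.  ] tilt [ 0.    -0.005 -1.   ] q7 2.19
slide [-0.01, -0.02, 1.12] roll -0.02
```

Emit:
servo_tool --commands '[{"slide": [0, 0, 0.2], "roll": 0}, {"slide": [0, 0, 0.4], "roll": 0}, {"slide": [0, 0, 0.6], "roll": 0}, {"slide": [0, 0, 0.8], "roll": 0}, {"slide": [0, 0, 0.95], "roll": 0}, {"slide": [0, 0, 1.05], "roll": 0}, {"slide": [0, 0, 1.12], "roll": 0}, {"slide": [0, 0, 1.12], "roll": 0}]'

```text
t: 8.25
eef_pos: [0.4888, -0.3286, 0.0198]
eef_rot: [0.747, 0.665, -0.002, -0.002]
ft_force: [-0.4, 0.3, 0.3]
width: 0.158
```

```bash
python3 - <<'E'
from h import *
go(.4883,-.3289,.019,83.5)
E
```

```text
t 8.25 pos [ 0.4888 -0.3286  0.0198] yaw 83.4 w 0.158 F [-0.38  0.29  0.29] tilt [ 0.    -0.006 -1.   ] q7 2.2
slide [-0.01, -0.02, 0.03] roll -0.02
```

Emit:
servo_tool --commands '[{"slide": [0, 0, 0.03], "roll": 0}, {"slide": [0, 0, 0.03], "roll": 0}, {"slide": [0, 0, 0.03], "roll": 0}, {"slide": [0, 0, 0.03], "roll": 0}, {"slide": [0, 0, 0.03], "roll": 0}, {"slide": [0, 0, 0.03], "roll": 0}, {"slide": [0, 0, 0.03], "roll": 0}, {"slide": [0, 0, 0.03], "roll": 0}]' --claw -0.35

```text
t: 8.92
eef_pos: [0.4888, -0.3286, 0.0191]
eef_rot: [0.747, 0.665, -0.002, -0.002]
ft_force: [-0.8, -0.8, 0.9]
width: 0.323
```

Emit:
servo_tool --commands '[{"slide": [0, 0, -0.3], "roll": 0}, {"slide": [0, 0, -1], "roll": 0}, {"slide": [0, 0, -2], "roll": 0}, {"slide": [0, 0, -3.2], "roll": 0}, {"slide": [0, 0, -4.4], "roll": 0}, {"slide": [0, 0, -5.6], "roll": 0}, {"slide": [0, 0, -6.8], "roll": 0}, {"slide": [0, 0, -8], "roll": 0}]'

```text
t: 9.58
eef_pos: [0.4896, -0.3288, 0.2213]
eef_rot: [0.747, 0.665, -0.002, -0.002]
ft_force: [0.3, -0.7, -0.2]
width: 0.324
```

```bash
python3 - <<'E'
from h import *
go(.652,.015,.22,80.3)
E
```

```text
t 9.58 pos [ 0.4896 -0.3288  0.2213] yaw 83.39 w 0.324 F [ 0.27 -0.68 -0.23] tilt [ 0.    -0.005 -1.   ] q7 2.11
slide [14.41, 4.87, 0.03] roll 0.62
```

Emit:
servo_tool --commands '[{"slide": [1.2, 0, 0], "roll": 0}, {"slide": [2.6, 0.2, 0], "roll": 0}, {"slide": [4, 0.6, 0], "roll": 0.1}, {"slide": [5.4, 1.1, 0], "roll": 0.2}, {"slide": [6.8, 1.6, 0], "roll": 0.3}, {"slide": [8.2, 2.1, 0], "roll": 0.4}, {"slide": [9.6, 2.7, 0], "roll": 0.5}, {"slide": [11, 3.3, 0], "roll": 0.6}]' --claw 1

```text
t: 10.25
eef_pos: [0.6036, -0.0635, 0.2218]
eef_rot: [0.764, 0.645, -0.001, -0.002]
ft_force: [0.4, -0.2, -0.2]
width: 0.892
```

```bash
python3 - <<'E'
from h import *
go(.652,.015,.17,80.3)
E
```

```text
t 10.25 pos [ 0.6036 -0.0635  0.2218] yaw 80.34 w 0.892 F [ 0.37 -0.19 -0.19] tilt [-0.    -0.004 -1.   ] q7 1.54
slide [3.42, 1.39, 2.07] roll 0.01
```

Emit:
servo_tool --commands '[{"slide": [0.5, 0.2, 0], "roll": 0}, {"slide": [1.2, 0.5, 0.2], "roll": 0}, {"slide": [1.9, 0.8, 0.6], "roll": 0}, {"slide": [2.6, 1.1, 1], "roll": 0}, {"slide": [3.1, 1.3, 1.4], "roll": 0}, {"slide": [3.4, 1.4, 1.8], "roll": 0}, {"slide": [3.4, 1.4, 2.05], "roll": 0}, {"slide": [3.4, 1.4, 2.05], "roll": 0}]'

```text
t: 10.92
eef_pos: [0.6509, 0.0136, 0.1684]
eef_rot: [0.764, 0.645, -0.003, -0.002]
ft_force: [0.2, -0.3, -0.4]
width: 1.002
```

```bash
python3 - <<'E'
from h import *
go(.652,.015,.12,80.3)
a=grab('side'); b=grab('top')
A=cv2.resize(a['img'][130:370,240:440],None,fx=2,fy=2,interpolation=cv2.INTER_CUBIC); B=cv2.resize(b['img'][90:290,240:440],None,fx=2,fy=2.4,interpolation=cv2.INTER_CUBIC)
cv2.imwrite('pics/m4.png',np.hstack([A,B]))
E
```

```text
t 10.92 pos [0.6509 0.0136 0.1684] yaw 80.32 w 1.002 F [ 0.19 -0.26 -0.4 ] tilt [-0.002 -0.007 -1.   ] q7 1.44
slide [0.06, 0.05, 1.94] roll 0.0
```

View pics/m4.png

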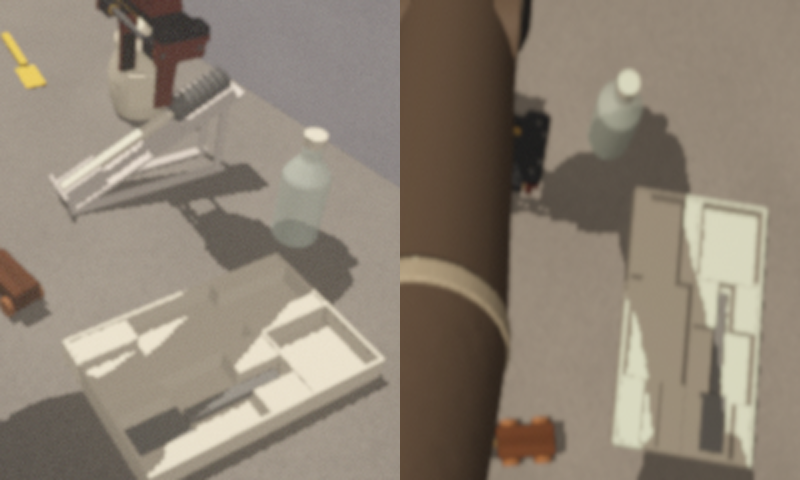

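Spatula sits in its compartment (blade at left-panel (158,432), handle in the slot). The brush is between the open fingers at left-panel (155,125). Descending.

Emit:
servo_tool --commands '[{"slide": [0.06, 0.06, 0.4], "roll": 0}, {"slide": [0.06, 0.06, 0.8], "roll": 0}, {"slide": [0.06, 0.06, 1.3], "roll": 0}, {"slide": [0.06, 0.06, 1.8], "roll": 0}, {"slide": [0.06, 0.06, 2.2], "roll": 0}, {"slide": [0.06, 0.06, 2.5], "roll": 0}, {"slide": [0.06, 0.06, 2.5], "roll": 0}, {"slide": [0.06, 0.06, 2.5], "roll": 0}]'

```text
t: 11.68
eef_pos: [0.6528, 0.0139, 0.1072]
eef_rot: [0.765, 0.644, -0.002, -0.002]
ft_force: [0.5, -0.2, 1.1]
width: 1.0
```

```bash
python3 - <<'E'
from h import *
go(.6526,.0148,.081,80.3)
E
```

```text
t 11.68 pos [0.6528 0.0139 0.1072] yaw 80.24 w 1.0 F [ 0.48 -0.23  1.14] tilt [-0.001 -0.006 -1.   ] q7 1.45
slide [0.04, -0.01, 1.05] roll -0.01
```

Emit:
servo_tool --commands '[{"slide": [0.04, 0, 0.3], "roll": 0}, {"slide": [0.04, 0, 0.6], "roll": 0}, {"slide": [0.04, 0, 0.9], "roll": 0}, {"slide": [0.04, 0, 1.05], "roll": 0}, {"slide": [0.04, 0, 1.05], "roll": 0}, {"slide": [0.04, 0, 1.05], "roll": 0}, {"slide": [0.04, 0, 1.05], "roll": 0}, {"slide": [0.04, 0, 1.05], "roll": 0}]'

```text
t: 12.35
eef_pos: [0.6532, 0.0148, 0.0814]
eef_rot: [0.765, 0.644, -0.002, -0.002]
ft_force: [-0.3, -0.7, 0.7]
width: 0.999
```

Emit:
servo_tool --commands '[{"slide": [0, 0, 0], "roll": 0}, {"slide": [0, 0, 0], "roll": 0}, {"slide": [0, 0, 0], "roll": 0}, {"slide": [0, 0, 0], "roll": 0}, {"slide": [0, 0, 0], "roll": 0}, {"slide": [0, 0, 0], "roll": 0}, {"slide": [0, 0, 0], "roll": 0}, {"slide": [0, 0, 0], "roll": 0}]' --claw -1 --newtons 10

```text
t: 13.02
eef_pos: [0.6531, 0.0148, 0.0813]
eef_rot: [0.765, 0.644, -0.002, -0.002]
ft_force: [-0.9, 0.5, 0.2]
width: 0.436
```

Emit:
servo_tool --commands '[{"slide": [0, 0, 0], "roll": 0}, {"slide": [0, 0, 0], "roll": 0}, {"slide": [0, 0, 0], "roll": 0}, {"slide": [0, 0, 0], "roll": 0}, {"slide": [0, 0, 0], "roll": 0}, {"slide": [0, 0, 0], "roll": 0}, {"slide": [0, 0, 0], "roll": 0}, {"slide": [0, 0, 0], "roll": 0}]'

```text
t: 13.68
eef_pos: [0.6531, 0.0148, 0.0813]
eef_rot: [0.765, 0.644, -0.002, -0.002]
ft_force: [-0.2, -0.4, 0.3]
width: 0.16
```

```bash
python3 - <<'E'
from h import *
go(.6526,.0148,.25,80.3)
E
```

```text
t 13.68 pos [0.6531 0.0148 0.0813] yaw 80.23 w 0.16 F [-0.22 -0.38  0.34] tilt [-0.001 -0.005 -1.   ] q7 1.46
slide [-0.01, -0.06, -6.75] roll -0.01
```

Emit:
servo_tool --commands '[{"slide": [0, 0, -0.15], "roll": 0}, {"slide": [0, 0, -0.5], "roll": 0}, {"slide": [0, 0, -1.1], "roll": 0}, {"slide": [0, 0, -2], "roll": 0}, {"slide": [0, 0, -3.1], "roll": 0}, {"slide": [0, 0, -4.2], "roll": 0}, {"slide": [0, 0, -5.3], "roll": 0}, {"slide": [0, 0, -6.4], "roll": 0}]'

```text
t: 14.35
eef_pos: [0.6538, 0.0148, 0.2436]
eef_rot: [0.765, 0.644, -0.002, -0.001]
ft_force: [-0.1, 1.1, -1.5]
width: 0.162
```

```bash
python3 - <<'E'
from h import *
go(.53,-.245,.25,83.5)
a=grab('side')
A=cv2.resize(a['img'][20:300,220:440],None,fx=2,fy=2,interpolation=cv2.INTER_CUBIC)
cv2.imwrite('pics/s5.png',A)
E
```

```text
t 14.35 pos [0.6538 0.0148 0.2436] yaw 80.23 w 0.162 F [-0.06  1.08 -1.48] tilt [-0.001 -0.005 -1.   ] q7 1.42
slide [-11.08, -3.12, -0.23] roll -0.65
```

View pics/s5.png

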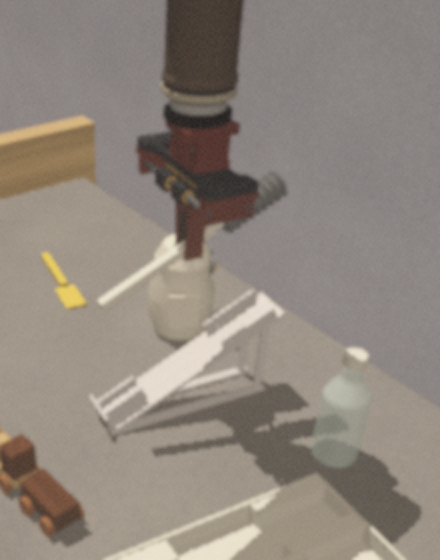

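The brush is held with its tilt kept: tail at (103,300), head at (268,190), rest empty. Carrying it to above the tray.

Emit:
servo_tool --commands '[{"slide": [-0.4, -0.6, -0.2], "roll": 0}, {"slide": [-1.2, -1.3, -0.3], "roll": 0}, {"slide": [-2.3, -2, -0.3], "roll": 0}, {"slide": [-3.5, -2.6, -0.3], "roll": -0.1}, {"slide": [-4.7, -3, -0.3], "roll": -0.3}, {"slide": [-5.9, -3.1, -0.3], "roll": -0.5}, {"slide": [-7.1, -3.1, -0.3], "roll": -0.65}, {"slide": [-8.3, -3.1, -0.3], "roll": -0.65}]'

```text
t: 15.07
eef_pos: [0.5441, -0.1778, 0.2579]
eef_rot: [0.746, 0.666, 0.002, 0.001]
ft_force: [0.9, -1.3, -0.3]
width: 0.164
```

```bash
python3 - <<'E'
from h import *
go(.531,-.2455,.16,83.5)
E
```

```text
t 15.07 pos [ 0.5441 -0.1778  0.2579] yaw 83.53 w 0.164 F [ 0.92 -1.33 -0.33] tilt [ 0.001  0.005 -1.   ] q7 1.8
slide [-2.75, -0.23, 3.91] roll 0.01
```

Emit:
servo_tool --commands '[{"slide": [-1, -0.1, 0.3], "roll": 0}, {"slide": [-1.8, -0.2, 0.8], "roll": 0}, {"slide": [-2.4, -0.23, 1.4], "roll": 0}, {"slide": [-2.75, -0.23, 2.1], "roll": 0}, {"slide": [-2.75, -0.23, 2.8], "roll": 0}, {"slide": [-2.75, -0.23, 3.5], "roll": 0}, {"slide": [-2.75, -0.23, 3.9], "roll": 0}, {"slide": [-2.75, -0.23, 3.9], "roll": 0}]'

```text
t: 15.73
eef_pos: [0.53, -0.2448, 0.1586]
eef_rot: [0.746, 0.666, 0.001, -0.0]
ft_force: [0.3, 0.6, -1.0]
width: 0.159
```

```bash
python3 - <<'E'
from h import *
go(.531,-.2455,.095,83.5)
a=grab('side'); P=pts(a)
A=cv2.resize(a['img'][130:390,230:450],None,fx=2.3,fy=2.3,interpolation=cv2.INTER_CUBIC)
cv2.imwrite('pics/s6.png',A)
E
```

```text
t 15.73 pos [ 0.53   -0.2448  0.1586] yaw 83.54 w 0.159 F [ 0.3   0.65 -1.01] tilt [ 0.002  0.001 -1.   ] q7 1.98
slide [-0.03, 0.04, 2.54] roll 0.01
```

View pics/s6.png

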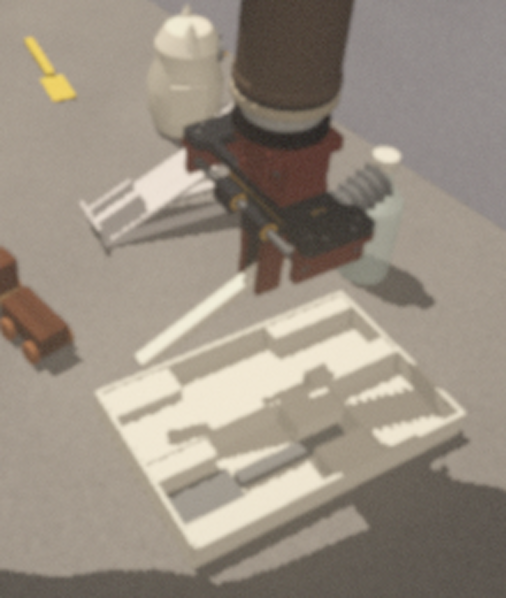

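Spatula sits flat in its bay. The brush tail end is at crop (140,358), above the slot. Checking both numerically.

```bash
python3 - <<'E'
from h import *
np.set_printoptions(precision=4,suppress=True)
d=load('side'); a=np.radians(-6.5); B=np.array([[np.cos(a),np.sin(a)],[-np.sin(a),np.cos(a)]])
T=lambda uv,z: (ray(d,np.array(uv,float)/2.3+[230,130],z)[:,:2]-[.5304,-.2897])@B.T*1000
print('tail',T([[140,358]],.105)); print('handle near grip',T([[243,286]],.15))
print('blade front',T([[167,496],[190,522]],.009),'handle end',T([[304,447]],.012))
print('tray corners',T([[97,391],[197,549],[465,410],[345,291]],.03))
E
```

```text
tail [[-120.3016   47.6581]]
handle near grip [[-20.4021  44.2174]]
blade front [[-132.7151  -27.7942]
 [-127.8645  -58.3245]] handle end [[  2.2786 -43.3383]]
tray corners [[-142.8745   87.6212]
 [-142.9406  -91.8213]
 [ 149.0482  -88.4788]
 [ 150.0193   85.9877]]
```

Emit:
servo_tool --commands '[{"slide": [0, 0, 0.3], "roll": 0}, {"slide": [0, 0, 0.7], "roll": 0}, {"slide": [0, 0, 1.2], "roll": 0}, {"slide": [0, 0, 1.7], "roll": 0}, {"slide": [0, 0, 2.1], "roll": 0}, {"slide": [0, 0, 2.4], "roll": 0}, {"slide": [0, 0, 2.55], "roll": 0}, {"slide": [0, 0, 2.55], "roll": 0}]'

```text
t: 16.45
eef_pos: [0.5305, -0.2448, 0.0952]
eef_rot: [0.746, 0.666, 0.001, -0.0]
ft_force: [-0.8, 0.5, -0.7]
width: 0.162
```

```bash
python3 - <<'E'
from h import *
go(.531,-.2455,.08,83.5)
E
```

```text
t 16.45 pos [ 0.5305 -0.2448  0.0952] yaw 83.54 w 0.162 F [-0.81  0.52 -0.67] tilt [ 0.002  0.002 -1.   ] q7 2.01
slide [-0.03, 0.02, 0.61] roll 0.01
```

Emit:
servo_tool --commands '[{"slide": [-0.04, 0, 0.2], "roll": -0.2}, {"slide": [-0.04, 0, 0.4], "roll": -0.2}, {"slide": [-0.04, 0, 0.6], "roll": -0.2}, {"slide": [-0.04, 0, 0.75], "roll": -0.2}, {"slide": [-0.04, 0, 0.9], "roll": -0.2}, {"slide": [-0.04, 0, 1.05], "roll": -0.2}, {"slide": [-0.04, 0, 1.2], "roll": -0.2}, {"slide": [-0.04, 0, 1.2], "roll": -0.2}]' --newtons 4

```text
t: 17.12
eef_pos: [0.5301, -0.2456, 0.0644]
eef_rot: [0.74, 0.673, 0.001, -0.0]
ft_force: [0.1, -0.1, -1.9]
width: 0.162
```

```bash
python3 - <<'E'
from h import *
np.set_printoptions(precision=4,suppress=True)
go(.531,-.2455,.0205,83.5)
a=grab('side')
A=cv2.resize(a['img'][130:390,230:450],None,fx=2.3,fy=2.3,interpolation=cv2.INTER_CUBIC)
cv2.imwrite('pics/s7.png',A)
E
```

```text
t 17.12 pos [ 0.5301 -0.2456  0.0644] yaw 84.54 w 0.162 F [ 0.1  -0.07 -1.89] tilt [ 0.002  0.001 -1.   ] q7 2.04
slide [0.0, 0.04, 1.76] roll 0.21
```

View pics/s7.png

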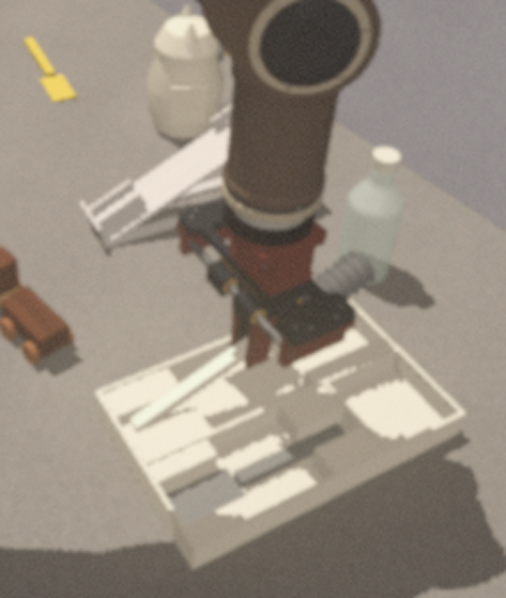

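The tail (140,422) is in the slot and touching. I'll keep lowering so the brush pivots in the pads.

Emit:
servo_tool --commands '[{"slide": [0, 0, 0.15], "roll": 0}, {"slide": [0, 0, 0.3], "roll": 0}, {"slide": [0, 0, 0.45], "roll": 0}, {"slide": [0, 0, 0.6], "roll": 0}, {"slide": [0, 0, 0.75], "roll": 0}, {"slide": [0, 0, 0.9], "roll": 0}, {"slide": [0, 0, 1.0], "roll": 0}, {"slide": [0, 0, 1.0], "roll": 0}]'

```text
t: 17.83
eef_pos: [0.5297, -0.2454, 0.039]
eef_rot: [0.74, 0.673, 0.001, -0.001]
ft_force: [0.5, -0.6, -0.9]
width: 0.16
```

Emit:
servo_tool --commands '[{"slide": [0, 0, 0.1], "roll": 0}, {"slide": [0, 0, 0.2], "roll": 0}, {"slide": [0, 0, 0.3], "roll": 0}, {"slide": [0, 0, 0.4], "roll": 0}, {"slide": [0, 0, 0.5], "roll": 0}, {"slide": [0, 0, 0.6], "roll": 0}, {"slide": [0, 0, 0.6], "roll": 0}, {"slide": [0, 0, 0.6], "roll": 0}]'

```text
t: 18.5
eef_pos: [0.5296, -0.2454, 0.0238]
eef_rot: [0.74, 0.673, 0.001, -0.001]
ft_force: [-0.1, 0.2, -0.2]
width: 0.161
```

```bash
python3 - <<'E'
from h import *
np.set_printoptions(precision=4,suppress=True)
go(.531,-.2455,.0205,83.5)
a=grab('side')
A=cv2.resize(a['img'][130:390,230:450],None,fx=2.3,fy=2.3,interpolation=cv2.INTER_CUBIC)
cv2.imwrite('pics/s8.png',A)
E
```

```text
t 18.5 pos [ 0.5296 -0.2454  0.0238] yaw 84.54 w 0.161 F [-0.15  0.22 -0.24] tilt [ 0.002 -0.001 -1.   ] q7 2.06
slide [0.0, 0.06, 0.13] roll 0.21
```

View pics/s8.png

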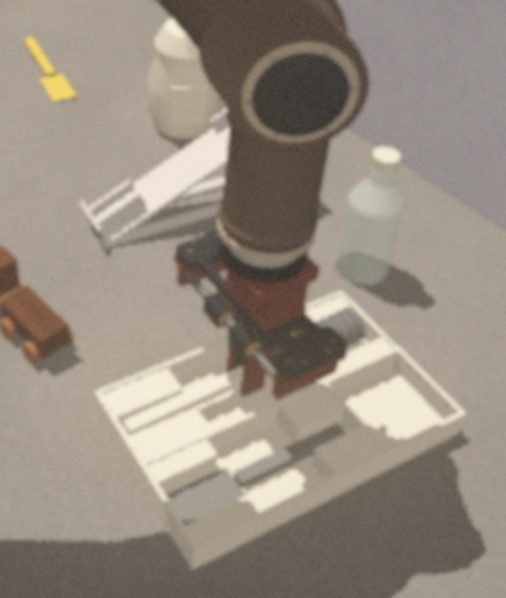

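The brush has pivoted nearly flat: head at (347,325) in its bay, tail (135,425) in the slot. Lowering the last few mm, then releasing.

Emit:
servo_tool --commands '[{"slide": [0, 0.06, 0.05], "roll": 0.1}, {"slide": [0, 0.06, 0.1], "roll": 0.2}, {"slide": [0, 0.06, 0.15], "roll": 0.2}, {"slide": [0, 0.06, 0.18], "roll": 0.2}, {"slide": [0, 0.06, 0.18], "roll": 0.2}, {"slide": [0, 0.06, 0.18], "roll": 0.2}, {"slide": [0, 0.06, 0.18], "roll": 0.2}, {"slide": [0, 0.06, 0.18], "roll": 0.2}]'

```text
t: 19.22
eef_pos: [0.5318, -0.2457, 0.0199]
eef_rot: [0.746, 0.666, 0.001, -0.0]
ft_force: [-0.0, 1.3, 5.4]
width: 0.156
```

Emit:
servo_tool --commands '[{"slide": [0, 0, 0], "roll": 0}, {"slide": [0, 0, 0], "roll": 0}, {"slide": [0, 0, 0], "roll": 0}, {"slide": [0, 0, 0], "roll": 0}, {"slide": [0, 0, 0], "roll": 0}, {"slide": [0, 0, 0], "roll": 0}, {"slide": [0, 0, 0], "roll": 0}, {"slide": [0, 0, 0], "roll": 0}]' --claw -0.4

```text
t: 19.88
eef_pos: [0.5318, -0.2457, 0.0199]
eef_rot: [0.746, 0.666, 0.001, -0.0]
ft_force: [0.1, -0.4, 0.4]
width: 0.302
```

Emit:
servo_tool --commands '[{"slide": [0, 0, -0.2], "roll": 0}, {"slide": [0, 0, -0.6], "roll": 0}, {"slide": [0, 0, -1.4], "roll": 0}, {"slide": [0, 0, -2.4], "roll": 0}, {"slide": [0, 0, -3.6], "roll": 0}, {"slide": [0, 0, -4.8], "roll": 0}, {"slide": [0, 0, -6], "roll": 0}, {"slide": [0, 0, -7.2], "roll": 0}]'

```text
t: 20.55
eef_pos: [0.5313, -0.2461, 0.2025]
eef_rot: [0.746, 0.666, 0.001, -0.0]
ft_force: [0.9, -0.2, 0.8]
width: 0.297
```

Emit:
servo_tool --commands '[{"slide": [0.3, -1, -0.5], "roll": 0}, {"slide": [1.4, -2, -1], "roll": 0}, {"slide": [2.7, -3, -1], "roll": 0}, {"slide": [4, -4, -1], "roll": 0}, {"slide": [5.3, -4.5, -1], "roll": 0}, {"slide": [6.6, -4.5, -1], "roll": 0}, {"slide": [7.9, -4.5, -1], "roll": 0}, {"slide": [9.2, -4.5, -1], "roll": 0}]'

```text
t: 21.22
eef_pos: [0.4452, -0.0036, 0.2292]
eef_rot: [0.746, 0.666, 0.002, 0.001]
ft_force: [-0.0, -0.3, -0.5]
width: 0.296
```

```bash
python3 - <<'E'
from h import *
go(.5,0,.25,83.5)
a=grab('side'); b=grab('top')
A=cv2.resize(a['img'][230:390,260:440],None,fx=2.2,fy=2.2,interpolation=cv2.INTER_CUBIC); B=cv2.resize(b['img'][160:290,330:440],None,fx=3.4,fy=352/130,interpolation=cv2.INTER_CUBIC)
cv2.imwrite('pics/m9.png',np.hstack([A,B]))
E
```

```text
t 21.22 pos [ 0.4452 -0.0036  0.2292] yaw 83.48 w 0.296 F [-0.02 -0.26 -0.53] tilt [ 0.003  0.004 -1.   ] q7 1.39
slide [0.4, 2.17, -0.82] roll -0.0
```

View pics/m9.png

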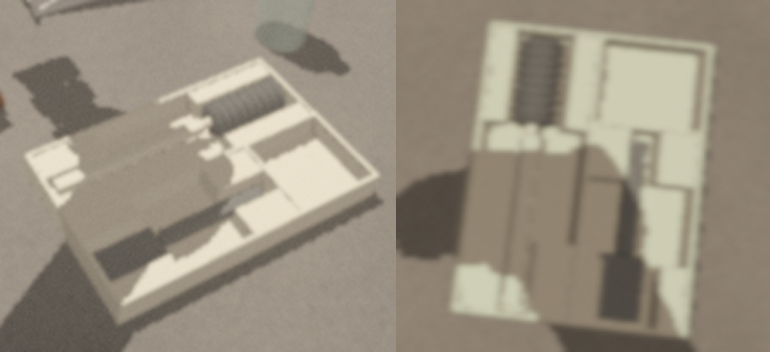

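Both lie in their bays: head in the right panel at (539,80), blade at (620,288), handle end at (640,140). Final numeric check in the tray frame.

```bash
python3 - <<'E'
from h import *
np.set_printoptions(precision=1,suppress=True)
d=load('top'); a=np.radians(-6.5); B=np.array([[np.cos(a),np.sin(a)],[-np.sin(a),np.cos(a)]])
tr=lambda X:(X[...,:2]-[.5304,-.2897])@B.T*1000
T=lambda uv,z: tr(ray(d,(np.array(uv,float)-[396,0])/[3.4,352/130]+[330,160],z))
print('head front/back',T([[541,34],[536,123]],.023),'(135,45; y44)')
print('blade corners',T([[602,256],[643,256],[640,320],[598,318]],.009),'handle end',T([[641,137]],.016))
P=pts(d); q=tr(P); z=P[...,2]*1000; g=cv2.cvtColor(d['img'],cv2.COLOR_BGR2GRAY)
def box(x0,x1,y0,y1): return (q[...,0]>x0)&(q[...,0]<x1)&(q[...,1]>y0)&(q[...,1]<y1)
for n,b in dict(headF=(100,130,40,48),headB=(50,80,40,48),tail=(-130,-100,40,48),hmid=(-60,-10,40,47),blade=(-125,-85,-55,-33),sph=(5,40,-48,-40)).items():
    print(n,np.nanmedian(z[box(*b)]),box(*b).sum())
# lateral profile of tail zone & spatula handle: z by y
for x0,x1,ys in((-130,-85,range(28,61,4)),(5,38,range(-60,-27,4))):
    print([(y,round(float(np.nanmedian(z[box(x0,x1,y,y+4)])),1)) for y in ys])
m=box(45,142,22,66)&(g<100)&(z>15); print('head y mean',q[m].mean(0),q[m].min(0),q[m].max(0))
i=readout.get_state(); print(i['t'])
E
```

```text
head front/back [[139.   45.4]
 [ 46.4  40.6]] (135,45; y44)
blade corners [[ -76.7  -26.6]
 [ -72.2  -58.7]
 [-134.8  -61.3]
 [-137.4  -28.7]] handle end [[ 45.6 -45.5]]
headF 38.9240575112225 32
headB 38.8037350491932 32
tail 28.543733913251174 34
hmid 28.54709420943744 47
blade 8.992096350211769 125
sph 16.497887303360432 40
[(28, 27.9), (32, 18.3), (36, 24.8), (40, 28.5), (44, 28.3), (48, 28.2), (52, 19.3), (56, 27.7), (60, 28.8)]
[(-60, 26.5), (-56, 8.2), (-52, 9.2), (-48, 16.8), (-44, 16.3), (-40, 15.7), (-36, 15.8), (-32, 27.9), (-28, 28.6)]
head y mean [83.6 43.1] [45.2 29.5] [128.   60.6]
21.3167
```

```bash
python3 -c "
from h import *
print(workorder.job_done())"
```

```text
the job is handed in; nothing more can be done
None
```

I put both tools away and handed the job in at about 21 s of the 70 s allowed; the hand-in reports no verdict.

- **Spatula:** I gripped it on the nightstand, turned it about 84° and lowered it into the short compartment, where I released it almost touching the floor.
- **Brush:** I lifted it off the drip rest at its 26° tilt and set its tail down in the handle slot. With a light grip I kept lowering until it pivoted flat, then released it. The largest force reading was about 5 N.

The last check, in the tray frame from the top camera, put everything measured within tolerance:

| Point | Measured | Expected |
|---|---|---|
| Brush handle top height | 28.5 mm at both tail and middle | 29 mm |
| Brush head centre, y | about 43 mm | 44 mm |
| Brush head, x extent | 46 to 139 mm | 45 to 135 mm |
| Spatula blade top height | 9.0 mm | 9 mm |
| Spatula blade front, x | about -136 mm | -135 mm |
| Spatula handle top height | 16.5 mm | 16 mm |
| Spatula handle end, x | 46 mm | 45 mm |

- **Head height:** the depth reading on the bristle head's top was 38.9 mm where I expected 42 mm. I put that down to reading the grooves and curve of the bristles, because the handle is level.
- **Lengthwise disagreement:** an earlier side view put the spatula's blade front about 5 mm off, at -130 mm; that is still within tolerance.
- **Bottle, lamp and train:** I did not measure them again. No move was planned near them, and they showed no visible shift where they were in view.

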